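# Hold the hidden bolt head behind the mixer bracket

## Robot

A 6-joint arm with a two-finger parallel gripper is mounted at the origin on the work surface. World frame = base frame: x ahead of the robot, y to its left, z up, the work surface at z = 0. Lengths are in mm, angles in rad, forces in N, time in s.
With the tool pointing down it reaches from about 275 to 1000 mm from the base axis. Payload 8.4 kg.
Tool frame: the origin (TCP) lies at the very end of the fingers, on their centre line; the grasp point (between the pads) lies 19 mm behind it; z points along the fingers, y is the direction in which the jaws open and shut (so a half turn about z gives the same grasp; the last joint's range is limited). The gripper opens to 85 mm and grips with 20 to 120 N. Pads are 22 mm wide; open, the fingers measure 114 mm over their backs; the gripper's body (76 mm by 85 mm) begins 54 mm behind the grasp point. The pads swing forward as they close: fully open they stand 13 mm farther back than shut.
Start: joints at [1.168, 0.353, 1.633, -0, 1.155, -0.002], TCP at [243.846, 575.471, 231.281] pointing down, gripper open.
Joint ranges: [-2.63, 2.63], [-0.92, 2.1], [0.06, 2.66], [-1.3, 4.44], [0, 2.69], [-3.02, 3.02]. Speed limits (rad/s): [2.22, 2.22, 2.79, 3.14, 3.14, 3.14].

## Interface

Orientations are given as a rotation vector (axis times angle).
In Python, from station import r gives the robot as it stands.
- The arm moves only by the tool step_arm, never from a script. Its argument "steps" is a list that holds one entry, the list of rows, each a list of 5 numbers: the shift along the tool's x, y, z in m, then the turn about the tool's z in rad, then the closure in counts, from 0 (fully open) to 255 (shut). In form: [[[dx, dy, dz, roll, jaw], ...]]. A call has 1 to 8 rows; each row is the pose to reach, as a shift and turn from the pose commanded when the call began, along the tool's axes at that moment; what a row does not reach only later rows make up. A row lasts 1/12 s, in which the tool goes at most 41.7 mm and 7.16 degrees, less where a joint would pass 70% of its speed; a pose out of reach is approached as far as the arm can. A call with a gripper value outside its range is refused whole. The fingers move at their own pace and stop on an object; the grip force is fixed at half the most. Time passes only in rows, so rows that repeat a pose let the fingers close. It gives the time, the measured TCP pose, the force and the opening at its end, in the units of the state.
- r.observe(): the state, without advancing time (a new reading comes with each control period).
- r.camera(name): name is "side" or "top" or "wrist"; returns a dict with "frame" (420x560x3 uint8, red, green, blue), "depth" (420x560 float32, mm along the optical axis (not along the pixel's ray), 0 where there is no reading), "mtx" (3x3 intrinsics, pixels), "eye" and "rotation" of the camera in the world; the wrist camera has in their place "hand_eye" (4x4, takes a point from camera to tool coordinates, whose origin is the TCP and whose axes are the flange's). Camera axes: x right, y down, z forward; pixel columns grow to the right and rows downward; lengths in mm; the calibration is good to about 2 mm. A picture is of the moment at which its call begins: read the wrist's pose just before it.
- r.job_done(): hands the job in, once; it reports no verdict.
Trained networks look in a picture, given as the dict that the camera call returned (one of the last four; its "shot" number tells which), for a name from the list of things; names that differ only in an ending like _2 or _b are one class to them, and where a whole thing is asked for, a point or a joint stands for the part that bears it (a point fixed in the world has none). Each returns a list of dicts, best first, with "confidence" (0 to 1); they miss things now and then, are a little off and sometimes report something else, mostly with a low value. They report only what shows in the picture. A call takes as long as a camera call. They do not tell look-alikes from the thing itself.
- r.trace(picture, name): "region" (420x560 bool, what is visible of it).
- r.place_of(picture, name): "at" ([x, y, z] in mm, in world coordinates, good to about 4 mm: a listed point, or the origin of a listed thing).
The state is a dict: "clock": time; "joint_positions": joint angles; "joint_vel": joint speeds; "joint_torque": joint torques, N m; "tcp_pos": TCP position; "orientation": TCP orientation; "ft_force": force on the tool from outside, world axes, zero at the start; "wrist_torque": the same for the moment, N m; "grip_width": finger opening in mm.
Only numpy, scipy, OpenCV 4.12 (cv2) and the standard library are available. Lean on these libraries where they do the work, as an engineer would, in place of code of your own. Each camera call takes 0.05 s, during which the arm holds its last target.

## Task

The cracked orange cover over the gap behind the mixer's bracket is scrap: lift it off and drop it into the red reject box. Then reach down into the gap, grip the brass bolt head, which the nut driver on the other side keeps turning round, between both fingers, and hold it firmly so that it no longer turns. Finish while still holding it still, with the cover left lying in the box and everything else on the bench where it was.

Things in the scene. Friction and masses are not known exactly. Their poses are not given: they have to be found in the camera images.
- fixture: Bench mixer with bracket, fixed. Origin on the bench under the middle of the gap, z up. Gap 50 mm wide along x: at x -25 mm an aluminium bracket plate (6 thick, 110 wide in y), at x +25 the white housing (100 deep, 150 wide), both with tops at z 100. Gap open at both y ends; floor at z 10. In front, x -80 to -165, lies a blue nut driver, top at z 93, 46 wide.
- bolt_head (a point): Brass hexagonal bolt head in the gap under the cover: 24 mm across flats, 28 across corners, 18 long along the fixture's x. This point is its centre: fixture x 0, y 0, z 70 mm, 30 below the bracket's top. Its x is the bolt's axis, level, along fixture x; it turns about it. A 22 mm sleeve joins it to the bracket at -x; else free for 50 mm along y and 45 mm down.
- bolt (a joint): Turn of the bolt about its axis, rad. The docked nut driver turns it without end at about 0.25 rad/s with a light torque of about 0.1 N m while nobody holds it; any firm grip (20 N or more) across the head, at whatever angle, stops it.
- cover: Loose cracked orange plastic cover lying on bracket and housing: plate 80 (x) x 100 (y) x 4 mm with a grip rib on top, 50 long in x, 16 wide in y, its top 36 mm above the underside. Origin at the middle of the underside; about 80 g. At the start nearly square with the fixture, rib along the fixture's x.
- reject_box: Red open-topped reject box fixed to the bench, 190 (x) x 220 (y) x 80 mm tall, walls and floor about 4 mm. Origin under its centre on the bench; z up.
- sample_jar: Bystander, to be left alone: specimen jar with red cap, 48 mm across, 65 mm tall. Origin at its middle, on the underside.
- green_cap: Bystander, to be left alone: small green tube cap, 20 mm across, 16 mm tall. Origin at its middle, on the underside.
- tip_box: Bystander, to be left alone: white pipette-tip box 120 x 85 x 60 mm. Origin at its middle, on the underside.
- reagent: Bystander, to be left alone: yellow reagent bottle, 64 mm across, 150 mm tall. Origin at its middle, on the underside.
- spanner: Bystander, to be left alone: open-ended spanner, 170 mm long, lying flat. Origin under its middle.
- beaker: Bystander, to be left alone: clear plastic beaker, 70 mm across, 90 mm tall. Origin at its middle, on the underside.
Mind the look-alikes: they are no part of the job. There is more than one size of the cover; the one meant has the size given above.

How it is judged (in metres and radians):
On the way, in this order (a step that is already met when the one before it is completed fails the run):
1. the cracked cover lies in the reject box, let go (x of cover in the frame of reject_box between -0.09 and 0.09 m and y of cover in the frame of reject_box between -0.105 and 0.105 m and z of cover in the frame of reject_box between -0.005 and 0.065 m and contact force between the fingers and cover below 0.2 N), for 0.2 s.
2. the bolt head is gripped and has stopped turning (contact force between the fingers and bolt above 8 N and distance between the grasp point and bolt_head below 0.022 m and velocity of joint bolt between -0.05 and 0.05 rad/s), for 0.5 s.
At the end, for the whole second after the job is handed in: The bolt head is between the fingers (grasp point within 22 mm of its centre), pressed with more than 8 N, and turns slower than 0.05 rad/s through the last second; the cover is let go and at rest in the reject box (origin within the walls, less than 65 mm above the bench) (all of step 1 and all of step 2 and linear speed of cover below 0.02 m/s); the arm keeps its last pose, push and grip.
It fails at once if a bystander was pushed more than 3 cm (distance of any of sample_jar, green_cap, tip_box, reagent, spanner, beaker from where it was at the start of the episode above 0.03 m).
It also fails if it takes over 50 s, if anything falls off the work surface, if the arm or the gripper's body presses on something with over 40 N, if the wrist force passes 120 N, or if a joint passes its speed limit or range.

## Working session

There is one attempt and no reset: what is moved stays moved. The work goes in short steps, Python scripts to look and compute and a tool call to move; the robot and the scene stay as the last step left them, time stands still between calls to the robot, and variables do not carry over. Pictures are saved under pics/ and viewed, and the job is handed in when it is done.

Besides the shell and the picture viewer there is one more tool, called after "Emit:" in YAML: its name, and indented under it one key for each argument. step_arm: Moves the arm, as the interface text tells. Its arguments: {"type":"object","properties":{"steps":{"type":"array","items":{"type":"array","items":{"type":"array","items":{"type":"number"}}}}},"required":["steps"]}

```bash
mkdir -p pics; ls; python3 - <<'E'
from station import r
import cv2,numpy as np
o=r.observe();print({k:np.round(v,3).tolist() for k,v in o.items()})
for n in ["top","side"]:
    p=r.camera(n);cv2.imwrite(f"pics/{n}1.png",p["frame"][:,:,::-1]);
    print(n,p["eye"],np.round(p["rotation"],3).tolist(),p["mtx"].tolist())
    for t in ["fixture","bolt_head","cover","reject_box","sample_jar","green_cap","tip_box","reagent","spanner","beaker"]:
        for d in r.place_of(p,t): print(t,np.round(d["at"]),round(d["confidence"],2))
E
```

```text
pics
{'clock': 0.0, 'joint_positions': [1.168, 0.354, 1.634, 0.0, 1.155, -0.002], 'joint_vel': [-0.001, -0.001, 0.0, 0.001, 0.001, -0.0], 'joint_torque': [0.002, -60.524, -34.207, 0.0, 0.009, 0.0], 'tcp_pos': [243.647, 575.039, 230.554], 'orientation': [-0.625, -3.078, 0.002], 'ft_force': [0.12, 0.156, 0.714], 'wrist_torque': [0.028, -0.015, -0.001], 'grip_width': 85.365}
top [ 232.23545912  -14.49360588 1732.47415816] [-2.135, 2.104, -0.191] [[534.2621801941195, 0.0, 278.34624775345026], [0.0, 534.2621801941195, 209.26566014825437], [0.0, 0.0, 1.0]]
fixture [ 509. -184.    1.] 0.94
cover [ 508. -178.   99.] 0.72
cover [482. -26.  -6.] 0.61
cover [ 309. -436.   -3.] 0.57
reject_box [565. 209.   0.] 0.87
sample_jar [743. -23.  -1.] 0.69
green_cap [489. 499.  -3.] 0.73
green_cap [564. 209.   3.] 0.22
tip_box [791. 126.  -2.] 0.94
reagent [ 775. -208.   -0.] 0.65
spanner [489. 497.  -1.] 0.89
beaker [ 518. -488.    3.] 0.62
side [ 251.81091412 -688.95005334  891.16523079] [-2.346, 0.499, -0.187] [[394.70397502496724, 0.0, 274.06274606562994], [0.0, 394.70397502496724, 207.88921467708477], [0.0, 0.0, 1.0]]
fixture [ 512. -189.    2.] 0.82
cover [ 508. -186.  101.] 0.97
cover [484. -30.  -2.] 0.81
cover [ 305. -432.   -1.] 0.75
reject_box [563. 209.  -2.] 0.76
sample_jar [741. -17.   1.] 0.59
green_cap [375.  -2.  -1.] 0.56
tip_box [789. 122.  -0.] 0.79
reagent [ 782. -213.   -2.] 0.95
spanner [485. 493.   2.] 0.73
beaker [ 522. -489.    1.] 0.98
```

View pics/top1.png

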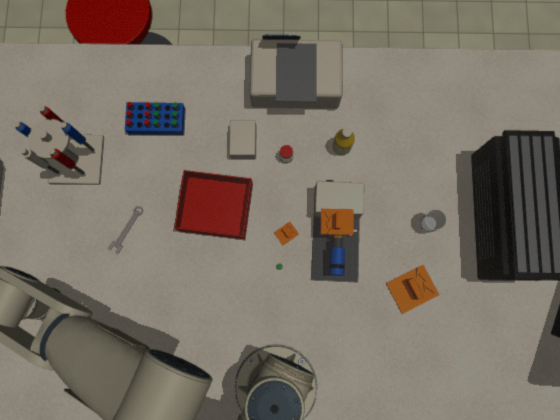

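View pics/side1.png

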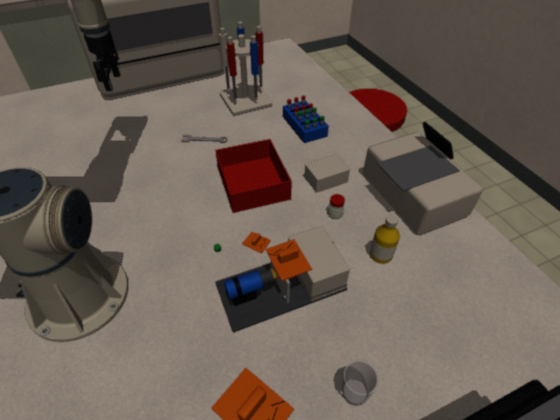

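```bash
cat > h.py <<'E'
from station import r
import cv2,numpy as np
from scipy.spatial.transform import Rotation as R
def cloud(p,pose=None):
    K=p["mtx"];d=p["depth"];v,u=np.mgrid[:d.shape[0],:d.shape[1]]
    P=np.stack([(u-K[0,2])/K[0,0]*d,(v-K[1,2])/K[1,1]*d,d],-1)
    if "eye" in p:
        rot=np.array(p["rotation"]); M=R.from_rotvec(rot).as_matrix() if rot.size==3 else rot
        return P@M.T+p["eye"]
    H=np.array(p["hand_eye"]);P=P@H[:3,:3].T+H[:3,3]
    M=R.from_rotvec(pose["orientation"]).as_matrix()
    return P@M.T+pose["tcp_pos"]
def rect(X):
    c,s,a=cv2.minAreaRect(X[:,:2].astype(np.float32)); return np.round(c,1),np.round(s,1),round(a,1)
def delta(target,o=None):
    o=o or r.observe();M=R.from_rotvec(o["orientation"]).as_matrix()
    return M.T@(np.array(target)-o["tcp_pos"]),M
E
python3 - <<'E'
from h import *
for n in ["top","side"]:
    p=r.camera(n);C=cloud(p)
    for x in r.trace(p,"cover"):
        X=C[x["region"]&(p["depth"]>0)];z=np.median(X[:,2]);print(n,round(x["confidence"],2),len(X),z,rect(X[np.abs(X[:,2]-z)<8]))
        if z>60:
            Y=X[X[:,2]>z+20];print("rib",len(Y),rect(Y),Y[:,2].max())
    for x in r.trace(p,"fixture")[:1]:
        X=C[x["region"]&(p["depth"]>0)];Y=X[np.abs(X[:,2]-100)<5];print("fix",rect(Y),rect(X))
    for x in r.trace(p,"reject_box")[:1]:
        X=C[x["region"]&(p["depth"]>0)];print("box",rect(X))
o=r.observe();print(R.from_rotvec(o["orientation"]).as_matrix().round(3))
E
```

```text
top 0.97 818 103.60680713273325 (array([ 506.3, -181.1]), array([83.2, 98.5]), 1.0)
rib 90 (array([ 504.2, -180.6]), array([15.4, 49.3]), 89.5) 143.39230984818164
top 0.65 1539 4.7918844608441304 (array([ 305.7, -431.2]), array([111.7, 141. ]), 26.1)
top 0.54 296 2.6212158618521926 (array([481.1, -25.2]), array([52.4, 64.5]), 36.2)
fix (array([ 489.9, -188.4]), array([147.7, 286.7]), 88.9) (array([ 486.2, -188.4]), array([153.1, 317.5]), 88.2)
box (array([572.9, 214.7]), array([239.2, 210.3]), 83.1)
side 0.94 365 3.3877295431499306 (array([482.3, -23.4]), array([59.8, 69.7]), 36.2)
side 0.87 2587 6.034279438299109 (array([ 308.4, -431.7]), array([111.9, 138.1]), 26.1)
side 0.78 1153 104.56991721040833 (array([ 507.4, -181.7]), array([104.1,  80.9]), 89.0)
rib 157 (array([ 507. , -183.2]), array([49.2, 17.9]), 0.2) 138.88760388434423
fix (array([ 493., -188.]), array([151.6, 283.4]), 87.9) (array([ 498.9, -151.8]), array([226.3, 336.5]), 88.1)
box (array([569.7, 255.8]), array([326. , 189.9]), 83.8)
[[-0.921  0.39  -0.   ]
 [ 0.39   0.921  0.   ]
 [ 0.    -0.    -1.   ]]
```

```bash
python3 - <<'E'
from h import *
print(delta([506,-182,270])[0].round(1))
E
```

```text
[-536.9 -595.2  -38.7]
```

Emit:
step_arm:
  steps:
    - [[-0.537, -0.595, -0.039, -0.4, 0], [-0.537, -0.595, -0.039, -0.4, 0], [-0.537, -0.595, -0.039, -0.4, 0], [-0.537, -0.595, -0.039, -0.4, 0], [-0.537, -0.595, -0.039, -0.4, 0], [-0.537, -0.595, -0.039, -0.4, 0], [-0.537, -0.595, -0.039, -0.4, 0], [-0.537, -0.595, -0.039, -0.4, 0]]

```text
clock: 2.17
tcp_pos: [353.0, 259.1, 247.8]
orientation: [0.0, 3.141, 0.001]
ft_force: [0.5, 0.0, -0.0]
grip_width: 85.4
```

```bash
python3 - <<'E'
from h import *
d,M=delta([506,-182,270]);print(d.round(1),M.round(3).tolist(),r.observe()["clock"])
E
```

```text
[-153.2 -441.   -22.3] [[-1.0, 0.0, 0.001], [0.0, 1.0, 0.0], [-0.001, 0.0, -1.0]] 2.1667
```

Emit:
step_arm:
  steps:
    - [[-0.153, -0.441, -0.022, 0, 0], [-0.153, -0.441, -0.022, 0, 0], [-0.153, -0.441, -0.022, 0, 0], [-0.153, -0.441, -0.022, 0, 0], [-0.153, -0.441, -0.022, 0, 0], [-0.153, -0.441, -0.022, 0, 0], [-0.153, -0.441, -0.022, 0, 0], [-0.153, -0.441, -0.022, 0, 0]]

```text
clock: 2.83
tcp_pos: [462.0, -56.0, 263.7]
orientation: [0.002, 3.141, -0.0]
ft_force: [1.5, 0.8, -0.2]
grip_width: 85.5
```

```bash
python3 - <<'E'
from h import *
d,M=delta([506,-182,270]);print(d.round(1))
E
```

```text
[ -44.2 -125.9   -6.3]
```

Emit:
step_arm:
  steps:
    - [[-0.044, -0.126, -0.006, 0, 0], [-0.044, -0.126, -0.006, 0, 0], [-0.044, -0.126, -0.006, 0, 0], [-0.044, -0.126, -0.006, 0, 0], [-0.044, -0.126, -0.006, 0, 0]]

```text
clock: 3.25
tcp_pos: [506.3, -182.5, 269.1]
orientation: [0.006, 3.141, -0.001]
ft_force: [-0.9, 0.1, -0.3]
grip_width: 85.3
```

```bash
python3 - <<'E'
from h import *
o=r.observe();p=r.camera("wrist");C=cloud(p,o);cv2.imwrite("pics/w1.png",p["frame"][:,:,::-1])
print(o["tcp_pos"],o["orientation"],p["hand_eye"])
for x in r.trace(p,"cover"):
    X=C[x["region"]&(p["depth"]>0)];z=np.median(X[:,2]);print(round(x["confidence"],2),len(X),z,rect(X[np.abs(X[:,2]-z)<5]))
    Y=X[X[:,2]>z+25];print("rib",len(Y),rect(Y),Y[:,2].max(),Y.mean(0))
for d in r.place_of(p,"cover")+r.place_of(p,"fixture"): print(d)
E
```

```text
[ 506.28076132 -182.51069184  269.12203963] [ 6.48380956e-03  3.14116292e+00 -9.15887972e-04] [[-1.65638018e-04 -9.56543074e-01 -2.91591016e-01  7.37189129e+01]
 [ 9.99999706e-01 -3.76627212e-04  6.67449171e-04  6.41363427e-02]
 [-7.48264993e-04 -2.91590820e-01  9.56542855e-01 -1.42809123e+02]
 [ 0.00000000e+00  0.00000000e+00  0.00000000e+00  1.00000000e+00]]
0.87 7230 5.801244100568766 (array([ 314.2, -431.1]), array([100.8, 139.4]), 27.0)
rib 947 (array([ 324.6, -423.3]), array([35.2, 22.5]), 26.0) 51.76810596133498 [ 327.31318525 -419.99491693   45.26633463]
0.85 6924 104.53454442835033 (array([ 508.6, -181.3]), array([100.1,  82.3]), 89.4)
rib 793 (array([ 507., -181.]), array([14.8, 49. ]), 89.4) 138.60451498097237 [ 506.18356492 -181.22626949  136.09877317]
0.59 1953 3.35206910502842 (array([482.1, -25.2]), array([53.9, 68.8]), 36.4)Traceback (most recent call last):
  File "<stdin>", line 6, in <module>
    return umr_maximum(a, axis, None, out, keepdims, initial, where)
ValueError: zero-size array to reduction operation maximum which has no identity
```

View pics/w1.png

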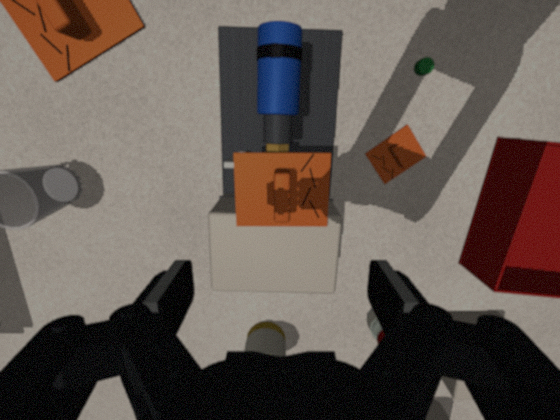

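Emit:
step_arm:
  steps:
    - [[-0.001, 0.001, 0.158, 0, 0], [-0.001, 0.001, 0.158, 0, 0], [-0.001, 0.001, 0.158, 0, 0], [-0.001, 0.001, 0.158, 0, 0], [-0.001, 0.001, 0.158, 0, 0], [-0.001, 0.001, 0.158, 0, 0]]

```text
clock: 3.85
tcp_pos: [505.3, -177.1, 110.6]
orientation: [0.001, -3.138, -0.002]
ft_force: [-0.0, -0.7, 1.0]
grip_width: 85.0
```

```bash
python3 - <<'E'
from h import *
p=r.camera("side");cv2.imwrite("pics/s2.png",cv2.resize(p["frame"][200:350,180:400,::-1],None,fx=3,fy=3))
print(r.observe()["tcp_pos"])
E
```

```text
[ 506.93839323 -177.8879234   112.35112427]
```

View pics/s2.png

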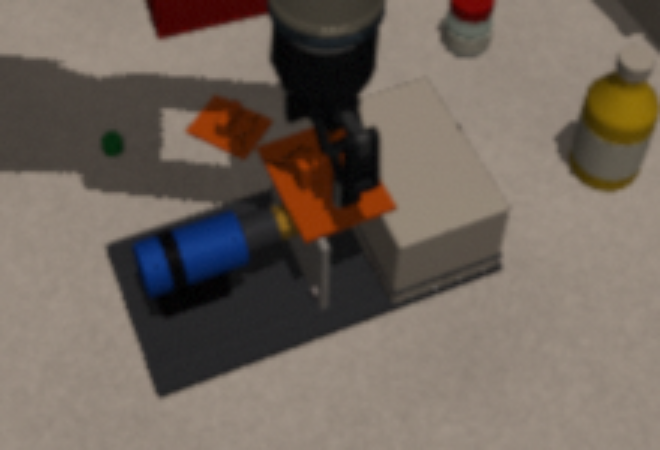

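```bash
python3 - <<'E'
from h import *
p=r.camera("side")
o=r.observe();print(o["tcp_pos"],o["orientation"],o["ft_force"])
E
```

```text
[ 507.8712212  -178.46391124  113.34013478] [-4.03747150e-04  3.13916169e+00 -1.24807630e-03] [-0.40808692  0.32251734  0.49782204]
```

Emit:
step_arm:
  steps:
    - [[0.001, -0.003, 0.004, 0, 0], [0.001, -0.003, 0.004, 0, 0], [0.001, -0.003, 0.004, 0, 255], [0.001, -0.003, 0.004, 0, 255], [0.001, -0.003, 0.004, 0, 255], [0.001, -0.003, 0.004, 0, 255], [0.001, -0.003, 0.004, 0, 255], [0.001, -0.003, 0.004, 0, 255]]

```text
clock: 4.62
tcp_pos: [505.7, -181.9, 107.4]
orientation: [0.002, 3.141, -0.0]
ft_force: [-1.0, -0.2, 0.3]
grip_width: 14.9
```

Emit:
step_arm:
  steps:
    - [[0.001, 0, 0, 0, 255], [0, 0, 0, 0, 255], [0, 0, 0, 0, 255], [0, 0, 0, 0, 255]]

```text
clock: 4.95
tcp_pos: [505.2, -181.9, 107.4]
orientation: [-0.001, -3.141, 0.0]
ft_force: [-2.3, -0.3, 5.5]
grip_width: 15.7
```

Emit:
step_arm:
  steps:
    - [[0, 0, -0.14, 0, 255], [0, 0, -0.14, 0, 255], [0, 0, -0.14, 0, 255], [0, 0, -0.14, 0, 255], [0, 0, -0.14, 0, 255], [0, 0, -0.14, 0, 255]]

```text
clock: 5.45
tcp_pos: [505.7, -181.9, 247.6]
orientation: [0.001, 3.14, -0.001]
ft_force: [0.4, 0.4, -2.4]
grip_width: 15.4
```

```bash
python3 - <<'E'
from h import *
p=r.camera("side");cv2.imwrite("pics/s3.png",cv2.resize(p["frame"][150:350,180:400,::-1],None,fx=3,fy=3))
p=r.camera("top")
for n in ["fixture","cover","reject_box","bolt_head"]:
  for d in r.place_of(p,n): print(n,d)
d,M=delta([564,209,230]);print(d.round(1),M.round(3).tolist(),r.observe()["tcp_pos"],r.observe()["grip_width"])
E
```

```text
fixture {'at': [511.8, -186.6, -1.8], 'confidence': 0.59}
cover {'at': [506.6, -180.8, 240.1], 'confidence': 0.89}
cover {'at': [479.9, -25.4, -4.1], 'confidence': 0.66}
cover {'at': [310.6, -431.6, -2.7], 'confidence': 0.63}
reject_box {'at': [561.3, 208.9, 1.1], 'confidence': 0.83}
[-58.9 390.6  15.9] [[-1.0, 0.001, -0.003], [0.001, 1.0, 0.001], [0.003, 0.001, -1.0]] [ 504.8801863  -181.55667038  245.69421898] 14.965454341961893
```

View pics/s3.png

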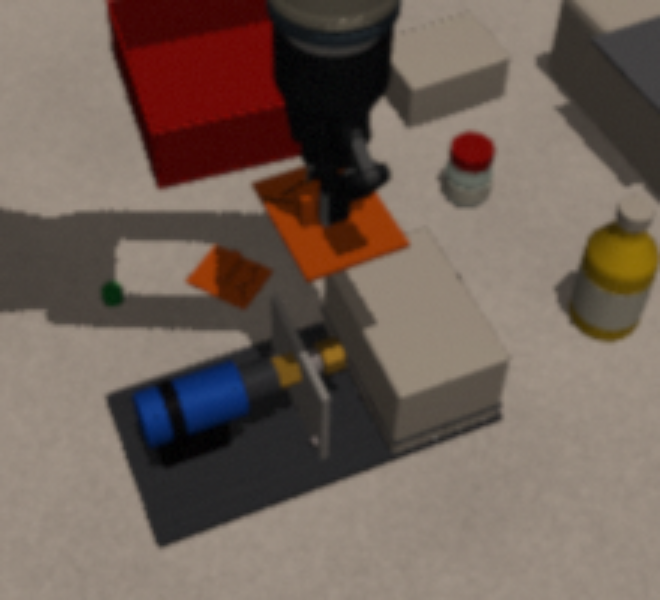

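The cover is lifted (around pixel 330,235) and the brass head shows in the gap (330,357). On to the box.

Emit:
step_arm:
  steps:
    - [[-0.058, 0.391, 0, 0, 255], [-0.058, 0.391, 0, 0, 255], [-0.058, 0.391, 0, 0, 255], [-0.058, 0.391, 0, 0, 255], [-0.058, 0.391, 0, 0, 255], [-0.058, 0.391, 0, 0, 255], [-0.058, 0.391, 0, 0, 255], [-0.058, 0.391, 0, 0, 255]]

```text
clock: 6.42
tcp_pos: [554.4, 149.9, 246.4]
orientation: [-0.001, -3.141, 0.001]
ft_force: [2.0, -0.3, -0.7]
grip_width: 15.0
```

```bash
python3 - <<'E'
from h import *
p=r.camera("top")
d,M=delta([563,209,250]);print(d.round(1))
E
```

```text
[-7.5 52.3 -3.2]
```

Emit:
step_arm:
  steps:
    - [[-0.007, 0.053, 0, 0, 255], [-0.007, 0.053, 0.04, 0, 255], [-0.007, 0.053, 0.08, 0, 255], [-0.007, 0.053, 0.12, 0, 255], [-0.007, 0.053, 0.15, 0, 255], [-0.007, 0.053, 0.15, 0, 255]]

```text
clock: 6.97
tcp_pos: [557.1, 199.4, 90.3]
orientation: [-0.001, -3.131, 0.006]
ft_force: [-1.8, -0.2, -1.5]
grip_width: 15.1
```

```bash
python3 - <<'E'
from h import *
p=r.camera("side");cv2.imwrite("pics/s4.png",cv2.resize(p["frame"][80:280,180:400,::-1],None,fx=3,fy=3))
d,M=delta([563,209,20]);print(d.round(1))
E
```

```text
[-4.5  9.3 73.7]
```

View pics/s4.png

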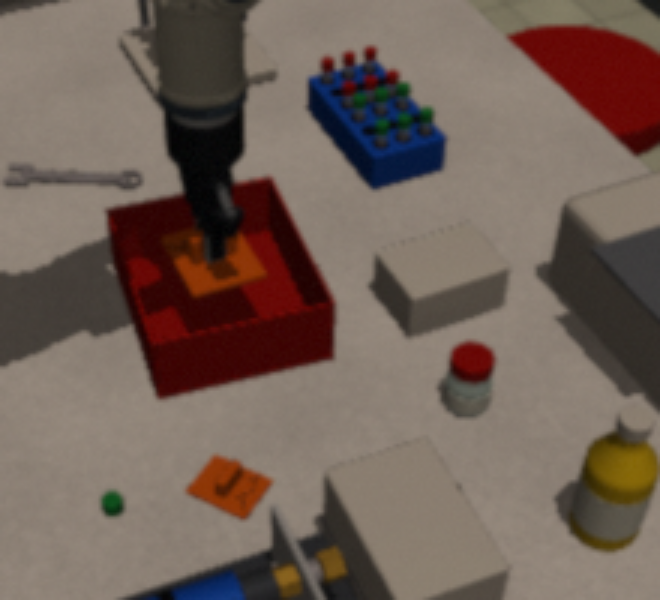

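Emit:
step_arm:
  steps:
    - [[-0.003, 0.006, 0.072, 0, 255], [-0.003, 0.006, 0.072, 0, 255], [-0.003, 0.006, 0.072, 0, 255], [-0.003, 0.006, 0.072, 0, 255], [-0.003, 0.006, 0.072, 0, 100], [-0.003, 0.006, 0.072, 0, 50], [-0.003, 0.006, 0.072, 0, 50], [-0.003, 0.006, 0.072, 0, 50]]

```text
clock: 7.68
tcp_pos: [565.9, 207.1, 27.1]
orientation: [0.001, 3.139, 0.002]
ft_force: [0.9, -0.5, -0.1]
grip_width: 62.9
```

Emit:
step_arm:
  steps:
    - [[0, 0, 0, 0, 50], [0, 0, -0.04, 0, 50], [0, 0, -0.08, 0, 50], [0, 0, -0.12, 0, 50], [0, 0, -0.16, 0, 50], [0, 0, -0.2, 0, 50], [0, 0, -0.22, 0, 50]]

```text
clock: 8.27
tcp_pos: [566.4, 207.4, 251.0]
orientation: [0.001, 3.135, 0.004]
ft_force: [1.2, 0.8, -0.4]
grip_width: 68.5
```

```bash
python3 - <<'E'
from h import *
p=r.camera("side");cv2.imwrite("pics/s5.png",cv2.resize(p["frame"][80:280,180:400,::-1],None,fx=3,fy=3))
for d in r.place_of(p,"cover"): print(d)
C=cloud(p)
t=cloud(q:=r.camera("top"))
for n,pp,CC in (("side",p,C),("top",q,t)):
  for x in r.trace(pp,"fixture")[:1]:
    X=CC[x["region"]&(pp["depth"]>0)];Y=X[np.abs(X[:,2]-100)<5];print("housing",rect(Y[Y[:,0]>500]),rect(Y))
    for zz in (99,): pass
  for d in r.place_of(pp,"fixture")+r.place_of(pp,"bolt_head"): print(d)
  for x in r.trace(pp,"bolt_head"): X=CC[x["region"]&(pp["depth"]>0)];print("bolt",x["confidence"],X.min(0).round(),X.max(0).round(),np.median(X,0).round())
o=r.observe();print(o["tcp_pos"],o["orientation"],o["clock"])
E
```

```text
{'at': [482.6, -30.7, -4.8], 'confidence': 0.9}
{'at': [568.8, 206.6, 3.2], 'confidence': 0.88}
{'at': [303.5, -433.2, -3.2], 'confidence': 0.56}
housing (array([ 584. , -191.7]), array([150.7, 100.3]), 87.7) (array([ 496.2, -188. ]), array([150.6, 276.5]), 87.5)
{'at': [509.3, -186.6, 1.6], 'confidence': 0.89}
{'at': [510.8, -189.5, 69.5], 'confidence': 0.65}
{'at': [566.8, 207.0, 2.8], 'confidence': 0.46}
bolt 0.43 [ 500. -202.   69.] [ 517. -182.   85.] [ 508. -195.   81.]
bolt 0.39 [ 487. -525.   -3.] [ 590. -458.   94.] [ 529. -488.   52.]
housing (array([ 581.9, -190.1]), array([149., 100.]), 88.2) (array([ 488.3, -189.1]), array([147.7, 289.8]), 89.3)
{'at': [512.9, -182.4, 2.7], 'confidence': 0.72}
{'at': [507.6, -187.2, 71.3], 'confidence': 0.5}
bolt 0.38 [371.  74. -11.] [669. 318. 707.] [589. 135.   7.]
[564.39643809 206.69669589 244.06984859] [-1.30393859e-03 -3.13985336e+00  9.92891172e-04] 8.8167
```

View pics/s5.png

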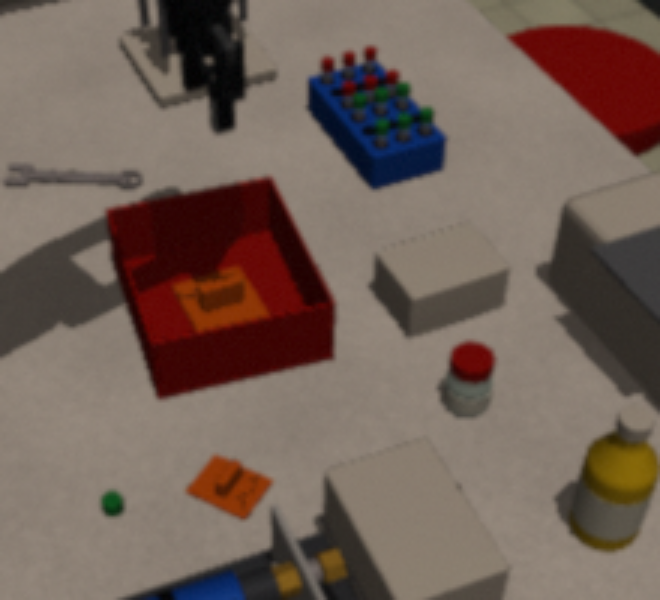

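Emit:
step_arm:
  steps:
    - [[0.057, -0.395, 0, 0.037, 50], [0.057, -0.395, 0, 0.037, 50], [0.057, -0.395, 0, 0.037, 50], [0.057, -0.395, 0, 0.037, 50], [0.057, -0.395, 0, 0.037, 50], [0.057, -0.395, 0, 0.037, 50], [0.057, -0.395, 0, 0.037, 50], [0.057, -0.395, 0, 0.037, 50]]

```text
clock: 9.48
tcp_pos: [516.2, -124.8, 244.9]
orientation: [-0.059, -3.141, -0.0]
ft_force: [0.7, 0.1, -0.0]
grip_width: 68.8
```

```bash
python3 - <<'E'
from h import *
p=r.camera("top")
d,M=delta([508,-188,230]);print(d.round(1),M.round(3).tolist())
E
```

```text
[  5.  -56.9  15.2] [[-0.999, 0.04, -0.001], [0.04, 0.999, -0.004], [0.001, -0.004, -1.0]]
```

Emit:
step_arm:
  steps:
    - [[0.005, -0.057, 0.015, 0, 50], [0.005, -0.057, 0.015, 0, 50], [0.005, -0.057, 0.015, 0, 50], [0.005, -0.057, 0.015, 0, 50], [0.005, -0.057, 0.015, 0, 50]]

```text
clock: 9.95
tcp_pos: [509.9, -179.2, 230.1]
orientation: [-0.06, -3.141, -0.001]
ft_force: [0.1, -0.7, 0.0]
grip_width: 68.8
```

```bash
python3 - <<'E'
from h import *
r.camera("top")
o=r.observe();p=r.camera("wrist");C=cloud(p,o);cv2.imwrite("pics/w6.png",p["frame"][:,:,::-1])
o2=r.observe();print(o["tcp_pos"],o2["tcp_pos"],o["orientation"])
for x in r.trace(p,"bolt_head")[:2]: X=C[x["region"]&(p["depth"]>0)];print("bolt",x["confidence"],len(X),np.percentile(X,[2,50,98],axis=0).round(1).tolist())
for d in r.place_of(p,"fixture")+r.place_of(p,"bolt_head"): print(d)
z=C[:,:,2];m=(abs(z-100)<4)&(abs(C[:,:,0]-580)<90)&(abs(C[:,:,1]+190)<100)&(p["depth"]>0)
a=C[m&(C[:,:,0]>520)];print("hous",rect(a));a=C[m&(C[:,:,0]<520)];print("brk",len(a),rect(a) if len(a) else 0)
E
```

```text
[ 510.02048534 -178.87025623  230.24543832] [ 510.12072443 -178.76266376  230.35569424] [5.85109815e-02 3.14103896e+00 6.22321998e-04]
bolt 0.83 434 [[500.8, -199.1, 71.2], [508.5, -187.9, 80.6], [518.4, -176.7, 84.7]]
bolt 0.27 10615 [[464.2, 88.9, 3.2], [565.6, 100.7, 44.3], [652.5, 189.5, 80.6]]
{'at': [507.0, -191.4, -1.3], 'confidence': 0.95}
{'at': [507.3, -185.7, 77.4], 'confidence': 0.74}
hous (array([ 584.5, -190.5]), array([150.2, 100.3]), 88.1)
brk 0 0
```

View pics/w6.png

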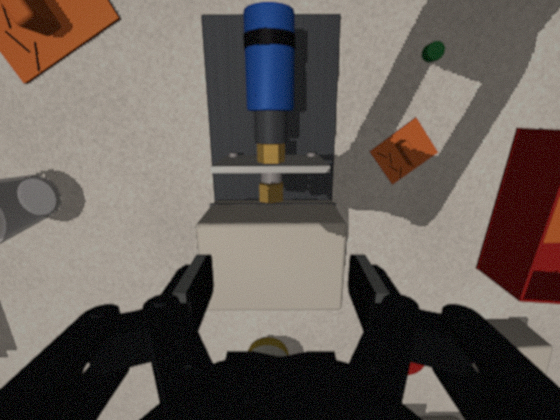

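Emit:
step_arm:
  steps:
    - [[0, -0.009, 0.04, 0, 50], [0, -0.009, 0.08, 0, 50], [0, -0.009, 0.11, 0, 50], [0, -0.009, 0.11, 0, 50], [0, -0.009, 0.11, 0, 50]]

```text
clock: 10.62
tcp_pos: [508.7, -188.0, 119.5]
orientation: [-0.058, -3.138, -0.002]
ft_force: [-0.1, 0.8, 0.7]
grip_width: 68.5
```

```bash
python3 - <<'E'
from h import *
p=r.camera("side");cv2.imwrite("pics/s7.png",cv2.resize(p["frame"][200:330,200:390,::-1],None,fx=4,fy=4))
r.camera("top")
d,M=delta([509.3,-188,52]);print(d.round(1),M.round(3).tolist())
E
```

```text
[ 1.7  0.9 70. ] [[-0.999, 0.037, 0.002], [0.037, 0.999, -0.001], [-0.002, -0.001, -1.0]]
```

View pics/s7.png

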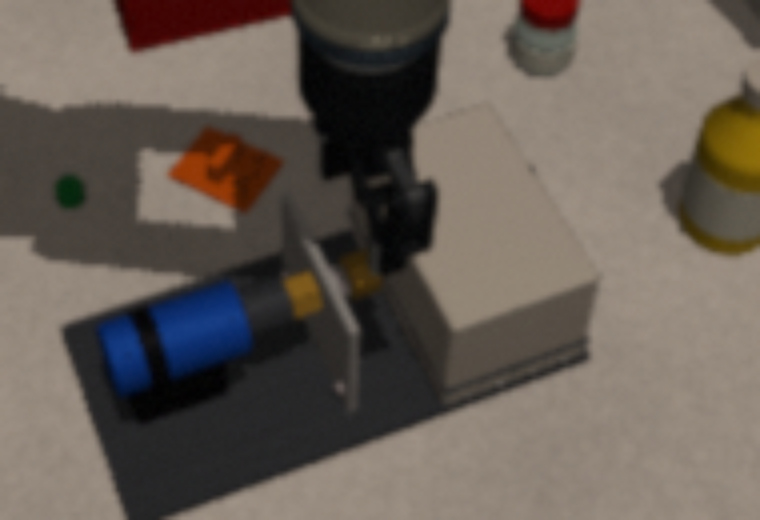

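Emit:
step_arm:
  steps:
    - [[0.001, 0.001, 0.008, 0, 50], [0.001, 0.001, 0.016, 0, 50], [0.001, 0.001, 0.024, 0, 50], [0.001, 0.001, 0.032, 0, 50], [0.001, 0.001, 0.036, 0, 50], [0.001, 0.001, 0.036, 0, 50]]

```text
clock: 11.22
tcp_pos: [507.7, -187.5, 82.9]
orientation: [-0.059, -3.139, -0.001]
ft_force: [1.4, 1.1, 0.8]
grip_width: 68.8
```

```bash
python3 - <<'E'
from h import *
r.camera("top")
d,M=delta([509.3,-188,52]);print(d.round(1),r.observe()["ft_force"])
E
```

```text
[-1.3 -0.4 31.5] [-0.75372465  0.19328087 -0.02539204]
```

Emit:
step_arm:
  steps:
    - [[-0.001, 0, 0.008, 0, 50], [-0.001, 0, 0.016, 0, 50], [-0.001, 0, 0.024, 0, 50], [-0.001, 0, 0.031, 0, 50], [-0.001, 0, 0.031, 0, 50], [-0.001, 0, 0.031, 0, 50]]

```text
clock: 11.77
tcp_pos: [509.0, -187.6, 52.5]
orientation: [-0.059, -3.14, -0.001]
ft_force: [-0.1, 0.5, -0.2]
grip_width: 68.5
```

```bash
python3 - <<'E'
from h import *
p=r.camera("side");cv2.imwrite("pics/s8.png",cv2.resize(p["frame"][200:330,200:390,::-1],None,fx=4,fy=4))
r.camera("top")
d,M=delta([509.3,-188,52]);print(d.round(1),r.observe()["ft_force"])
E
```

```text
[ 0.3 -0.2  1.2] [0.81791795 0.0041666  0.39764932]
```

View pics/s8.png

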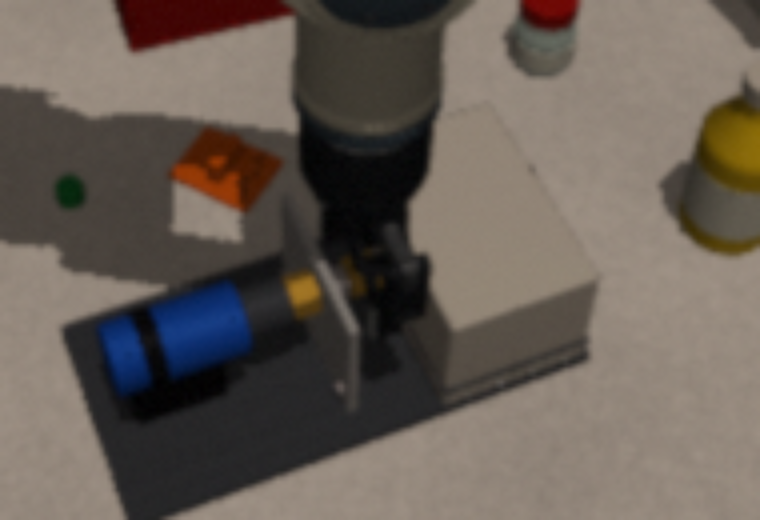

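The fingers stand either side of the head, centred at (365,280), clear of the bracket and housing. Closing now.

Emit:
step_arm:
  steps:
    - [[0, 0, 0.001, 0, 255], [0, 0, 0.001, 0, 255], [0, 0, 0.001, 0, 255], [0, 0, 0.001, 0, 255], [0, 0, 0.001, 0, 255], [0, 0, 0.001, 0, 255], [0, 0, 0.001, 0, 255], [0, 0, 0.001, 0, 255]]

```text
clock: 12.53
tcp_pos: [509.7, -188.4, 52.7]
orientation: [0.059, 3.14, -0.002]
ft_force: [-2.3, -4.8, 5.7]
grip_width: 25.2
```

Emit:
step_arm:
  steps:
    - [[0, 0, 0, 0, 255], [0, 0, 0, 0, 255], [0, 0, 0, 0, 255], [0, 0, 0, 0, 255], [0, 0, 0, 0, 255], [0, 0, 0, 0, 255], [0, 0, 0, 0, 255], [0, 0, 0, 0, 255]]

```text
clock: 13.2
tcp_pos: [509.7, -188.4, 52.7]
orientation: [0.059, 3.14, -0.001]
ft_force: [-2.9, -4.2, 6.1]
grip_width: 25.3
```

```bash
python3 - <<'E'
from h import *
for i in range(3):
  p=r.camera("wrist" if i<2 else "side");o=r.observe();print(o["clock"],o["tcp_pos"],o["grip_width"],o["ft_force"],o["wrist_torque"])
  cv2.imwrite(f"pics/z{i}.png",p["frame"][:,:,::-1])
for n in ["cover","sample_jar","green_cap","tip_box","reagent","spanner","beaker"]:
  print(n,[d["at"] for d in r.place_of(p,n)])
print([d for d in r.place_of(r.camera("top"),"cover")])
E
```

```text
13.25 [ 509.63917909 -188.42237182   52.67630354] 25.058419395539534 [-2.9111719  -4.78922566  5.25248919] [-0.6392665   0.41555288  0.0067632 ]
13.3 [ 509.6509121 -188.4478013   52.6880507] 25.273574968079135 [-2.73404158 -3.11590493  5.03614616] [-0.6427349   0.37463428 -0.01915786]
13.35 [ 509.638575   -188.42640659   52.687273  ] 24.92213447490169 [-1.49168762 -5.38398021  4.47156283] [-0.65470495  0.36682494  0.01446657]
cover [[304.3, -432.1, 1.2], [481.6, -29.9, -1.3], [566.2, 201.0, 7.1]]
sample_jar [[741.7, -17.8, -2.7]]
green_cap [[369.9, 0.8, -1.7]]
tip_box [[790.9, 119.9, 2.0]]
reagent [[782.5, -208.8, 0.4], [373.8, -2.0, -0.8]]
spanner [[485.3, 494.3, 2.1]]
beaker [[525.5, -489.3, -0.1]]
[{'at': [481.3, -25.5, -2.6], 'confidence': 0.9}, {'at': [568.0, 208.4, 4.3], 'confidence': 0.67}, {'at': [307.9, -432.9, -3.0], 'confidence': 0.65}]
```

View pics/z0.png

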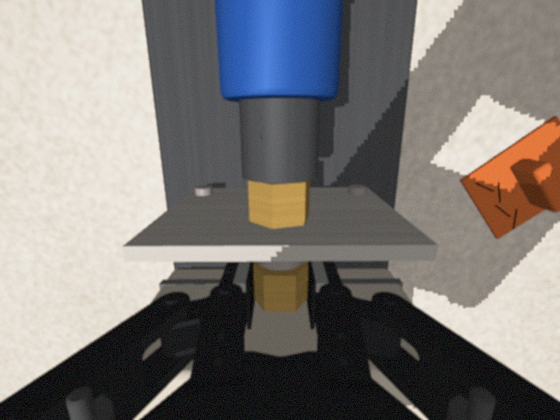

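View pics/z2.png

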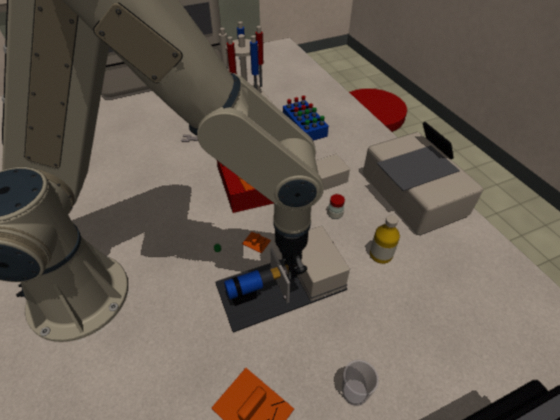

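```bash
python3 - <<'E'
from h import *
a=cv2.imread("pics/z0.png")
for _ in range(8): p=r.camera("wrist")
b=p["frame"][:,:,::-1]
d=cv2.absdiff(a,np.ascontiguousarray(b))
print("head",d[262:312,252:308].mean(),"driverbolt",d[180:225,250:308].mean(),"bg",d[0:90,220:340].mean(),r.observe()["grip_width"],r.observe()["clock"])
r.job_done()
E
```

```text
head 3.2291666666666665 driverbolt 16.19272030651341 bg 3.0139506172839505 25.077253898037675 14.2
the job is handed in; nothing more can be done
```

I lifted the cracked cover off by its rib and dropped it in the red box. Then I gripped the brass bolt head between both fingers and handed the job in at 14.2 s, still holding it.

**Bolt head:** The opening stayed steady at about 25 mm, and the TCP held at (509.6, -188.4, 52.7). That puts the grasp point about 2 mm from my estimate of the head's centre. Two wrist pictures about 0.9 s apart show no change at the head beyond noise (3.2, against 3.0 for the background).

**One disagreement:** The brass nut on the driver side did change between those pictures (16.2). It seems to keep turning while the head stands still. I could not read the bolt joint's speed directly.

**Cover:** The last pictures place it at about (567, 205, 5), well inside the box and let go.

**Bystanders:** The side camera at the end put the sample jar, green cap, tip box, reagent bottle, spanner and beaker within about 6 mm of where it first saw them. In the first top picture the network mistook the spanner and the box for the green cap; I used the side view for the cap. The side camera also reported a second, false "reagent" at the cap's position.

**Forces:** Wrist force readings stayed below about 10 N throughout.

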